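Unload the gauge nest and hold the sample case open

ROBOT

A 6-joint arm with a two-finger parallel gripper is mounted at the origin on the work surface. World frame = base frame: x ahead of the robot, y to its left, z up, the work surface at z = 0. Lengths are in m, angles in rad, forces in N, time in s.
With the tool pointing down it reaches from about 0.425 to 0.925 m from the base axis. Payload 12.5 kg.
Tool frame: the origin (TCP) lies on the centre line of the jaws, within the pads' length; the fingertips stand 8 mm ahead of it and the grasp point (between the pads) lies 11 mm behind it; z points along the fingers, y is the line along which they close (so a half turn about z gives the same grasp; the last joint's range is limited). The gripper opens to 85 mm and grips with 20 to 120 N. Pads are 22 mm wide; open, the fingers measure 114 mm over their backs; the gripper's body (76 mm by 85 mm) begins 54 mm behind the grasp point. The pads swing forward as they close: fully open they stand 13 mm farther back than shut.
Start: joints at [-1.254, 0.491, 1.559, -0, 1.092, -0.106], TCP at [0.256, -0.57, 0.239] pointing down, gripper open.
Joint ranges: [-3.1, 3.1], [-0.84, 2.19], [0.05, 2.79], [-1.13, 4.28], [0.06, 2.93], [-2.69, 2.69]. Speed limits (rad/s): [2.22, 2.22, 2.79, 3.14, 3.14, 3.14].

INTERFACE

Orientations are given as [roll, pitch, yaw] about the fixed x, y, z axes, in that order (R = Rz(yaw) Ry(pitch) Rx(roll)).
In Python, from bench import arm gives the robot as it stands. The module is installed in compiled form; this text tells all that it offers.
- The arm moves only by the shell command python3 -m creep 'ROWS'. ROWS is JSON, a list of rows, each a list of 7 numbers: the turn, a rotation vector about the tool's x, y, z each as a share of pi/4 rad, from -1 to 1, then the shift along the tool's x, y, z each as a share of 12 cm, from -1 to 1, then the closure in counts, from 0 (fully open) to 255 (shut). A call has 1 to 10 rows; each row is the pose to reach, as a shift and turn from the pose commanded when the call began, along the tool's axes at that moment; what a row does not reach only later rows make up. A row lasts 1/8 s, in which the tool goes at most 62.5 mm and 10.7 degrees, less where a joint would pass 70% of its speed; a pose out of reach is approached as far as the arm can. A call with a number of a shift or a turn outside -1 to 1 is refused whole. A call with a gripper value outside its range is refused whole. The fingers move at their own pace and stop on an object; the grip force is fixed at half the most. Time passes only in rows, so rows that repeat a pose let the fingers close. It gives the time, the measured TCP pose, the force, the opening and the grip force at its end, in the units of the state.
- arm.read_state(): the state, without advancing time (a new reading comes with each control period).
- arm.capture(name): name is "scene" or "top"; returns a dict with "color" (400x640x3 uint8, blue, green, red), "range_z" (400x640 float32, m along the optical axis (not along the pixel's ray), 0 where there is no reading), "camera_matrix" (3x3 intrinsics, pixels), "world_to_cam" (4x4, takes a point from world to camera coordinates). Camera axes: x right, y up, looking along -z (the intrinsics and any distortion apply to the point x, -y, -z); pixel columns grow to the right and rows downward; lengths in m; the calibration is good to about 2 mm. A picture is of the moment at which its call begins.
- arm.job_done(): hands the job in; it is judged then, once.
Trained networks look in the newest picture that a camera, given by its name, has taken for a name from the list of things; names that differ only in an ending like _2 or _b are one class to them, and where a whole thing is asked for, a point or a joint stands for the part that bears it (a point fixed in the world has none). Each returns a list of dicts, best first, with "score" (0 to 1); they miss things now and then, are a little off and sometimes report something else, mostly with a low value. They report only what shows in the picture. A call takes as long as a camera call.
- arm.search_frame(camera, label): "box" ([centre column, centre row, width, height] in pixels, round what is visible of it).
- arm.outline_of(camera, label): "mask" (400x640 bool, what is visible of it) and "box" ([centre column, centre row, width, height] in pixels, round what is visible of it).
- arm.landmark_of(camera, label): "uv" ([column, row] in pixels: a listed point, or the origin of a listed thing).
The state is a dict: "time_s": time; "joint_pos": joint angles; "dq": joint speeds; "joint_efforts": joint torques, N m; "tool_pos": TCP position; "ee_rot": TCP orientation; "ft_force": force on the tool from outside, world axes, zero at the start; "ft_torque": the same for the moment, N m; "gripper_width": finger opening in m; "gripper_force": force on a finger pad.
Only numpy, scipy, OpenCV 4.12 (cv2) and the standard library are available. Lean on these libraries where they do the work, as an engineer would, in place of code of your own. Each camera call takes 0.05 s, during which the arm holds its last target. There are 200 camera calls.

TASK

Lift the flanged metal hub out of the gauge nest and set it down upright, flange down, in the shallow tray without dropping it; let go of it there. Then raise the sample case's self-closing cover and hold it open at 45 degrees so that a colleague can take out the next sample: finish while still holding it there, and leave the jar, the mouse and the steel block alone.

Things in the scene. Friction and masses are not known exactly. Their poses are not given: they have to be found in the camera images.
- hub: flanged aluminium hub, about 0.15 kg: round flange 59 mm across and 8 mm thick at the bottom, round neck 36 mm across above it, 32 mm tall in all, dark bore mark on top. Origin: centre of the underside, z up along the neck. At the start its flange sits in the nest's cavity, just below flush, and the neck stands 22 mm above the nest's top face: grip the neck.
- nest: gauge nest, a fixed dark steel block 110 x 110 x 30 mm with one round cavity 62 mm across and 10 mm deep in the middle of its top. Origin: centre of its underside, on the table.
- tray: fixed shallow grey tray 130 x 130 mm, outer height 18 mm, walls and floor 5 mm thick, open on top. Origin: centre of its underside, on the table.
- case: fixed black sample case, 140 mm deep (its x) x 140 mm wide (its y) x 70 mm high, with an aluminium cover on top. Origin: centre of its underside, on the table; its x axis points from the handle side to the hinge side, roughly away from the robot; z up.
- cover_hinge (a point): middle of the cover's hinge line, on the far top edge of the case, 70 mm above the table and 70 mm from the case's origin along its x; axes as the case. The hinge line runs along the case's y.
- cover_handle (a point): middle of the bar handle on the cover, moving with the cover. A steel bar 10 mm thick and 88 mm long, along the case's y, on two posts 80 mm apart; its middle is 35 mm above the cover's upper face (111 mm above the table when shut), 120 mm from the hinge line toward the robot and 41 mm above the hinge.
- cover (a joint): angle of the cover in rad: 0 shut and level, grows as the handle side rises, stop at 1.25; 45 degrees is 0.785. A plate 140 x 140 x 6 mm, about 0.25 kg; weight and a light spring shut it from any angle (some 2 to 4 N to lift at the handle).
- jar: bystander: small amber jar with a white cap, 48 mm across, 65 mm high, loose. Origin: centre of its underside.
- mouse: bystander: black computer mouse, 100 x 58 x 30 mm, loose. Origin: centre of its underside.
- block: bystander: plain dark steel block 60 x 30 x 20 mm, loose. Origin: centre of its underside.

How it is judged:
By the outcome, as a careful person would: the job done as asked, in the order asked, and still so for the second after the job is handed in, while the arm keeps its last pose, push and grip.
It also fails if it takes over 58 s, if anything falls off the work surface, if the arm or the gripper's body presses on something with over 40 N, if the wrist force passes 120 N, or if a joint passes its speed limit or range.

## Working session

There is one attempt and no reset: what is moved stays moved. The work goes in short steps, Python scripts to look and compute and a shell command to move; the robot and the scene stay as the last step left them, time stands still between calls to the robot, and variables do not carry over. Pictures are saved under pics/ and viewed, at most 10 in all, crops included, and the job is handed in when it is done.

```bash
mkdir -p pics; cat > h.py <<'E'
import numpy as np, cv2
from bench import arm
from scipy.spatial.transform import Rotation as R
def ray(c,uv):
    K=c["camera_matrix"];T=np.linalg.inv(c["world_to_cam"])
    x=(uv[0]-K[0,2])/K[0,0];y=(uv[1]-K[1,2])/K[1,1]
    return T[:3,3],T[:3,:3]@np.array([x,-y,-1])
def atz(c,uv,z):
    o,d=ray(c,uv);return o+d*(z-o[2])/d[2]
def cloud(c):
    Z=c["range_z"];v,u=np.mgrid[:400,:640];K=c["camera_matrix"];T=np.linalg.inv(c["world_to_cam"])
    P=np.stack([(u-K[0,2])/K[0,0]*Z,-(v-K[1,2])/K[1,1]*Z,-Z],-1)
    return P@T[:3,:3].T+T[:3,3]
E
cat > m.py <<'E'
from h import *
np.set_printoptions(precision=4,suppress=True)
s=arm.read_state();print({k:np.round(v,3) for k,v in s.items()})
Z={'hub':.02,'nest':0,'tray':0,'case':0,'cover_hinge':.07,'cover_handle':.111,'jar':0,'mouse':0,'block':0}
ims=[]
for cam in("scene","top"):
    c=arm.capture(cam);ims.append(c["color"]);cv2.imwrite(f"pics/{cam}0.png",c["color"]);np.savez(f"{cam}0.npz",**c)
    print(cam,np.linalg.inv(c["world_to_cam"])[:3,3]);P=cloud(c)
    for n,z in Z.items():
        l=arm.landmark_of(cam,n);o=arm.outline_of(cam,n)
        if l: print(n,round(l[0]["score"],2),np.round(l[0]["uv"]),atz(c,l[0]["uv"],z))
        if o:
            m=o[0]["mask"]&(c["range_z"]>0);p=P[m];print('   mask',round(o[0]["score"],2),np.round(o[0]["box"]),m.sum(),np.percentile(p,[2,50,98],axis=0).ravel() if len(p) else '')
E
python3 m.py
```

```text
{'time_s': np.float64(0.0), 'joint_pos': array([-1.254,  0.492,  1.559,  0.   ,  1.092, -0.106]), 'dq': array([-0.001, -0.   , -0.   ,  0.002, -0.001,  0.   ]), 'joint_efforts': array([ -0.002, -61.846, -26.16 ,  -0.   ,   0.004,   0.   ]), 'tool_pos': array([ 0.256, -0.57 ,  0.239]), 'ee_rot': array([-3.14 , -0.   ,  0.423]), 'ft_force': array([-0.012,  0.635,  0.366]), 'ft_torque': array([ 0.003, -0.021, -0.027]), 'gripper_force': np.float64(0.0), 'gripper_width': np.float64(0.085)}
scene [0.9747 0.3386 0.7593]
hub 0.9 [268. 162.] [ 0.5932 -0.2599  0.02  ]
   mask 0.8 [271. 159.  29.  22.] 311 [ 0.5634 -0.2828  0.0246  0.5932 -0.2519  0.0353  0.6127 -0.2336  0.0534]
nest 0.91 [266. 164.] [ 0.5913 -0.2745 -0.    ]
   mask 0.95 [272. 163.  61.  49.] 1377 [ 0.5255 -0.3203 -0.0014  0.5953 -0.2377  0.0284  0.6518 -0.1925  0.0324]
tray 0.59 [438. 292.] [0.5708 0.2705 0.    ]
   mask 0.67 [440. 292.  90.  80.] 3794 [0.5    0.2077 0.0021 0.5637 0.2722 0.0054 0.6274 0.3325 0.019 ]
case 0.8 [363. 209.] [0.5174 0.0115 0.    ]
   mask 0.65 [367. 201.  83.  81.] 4447 [ 0.4502 -0.0544  0.0011  0
[... 1451 characters left out ...]
0553  0.0725  0.5158  0.011   0.0764  0.5847  0.0777  0.1155]
cover_handle 0.72 [317. 271.] [0.4688 0.0198 0.111 ]
   mask 0.74 [319. 250.  69.  73.] 4259 [ 0.4481 -0.0557  0.0725  0.5141  0.0114  0.0764  0.5817  0.0787  0.1155]
jar 0.95 [276. 148.] [0.7533 0.109  0.    ]
   mask 0.65 [274. 144.  20.  22.] 422 [0.7333 0.0892 0.0043 0.7508 0.1088 0.064  0.776  0.129  0.0688]
mouse 0.75 [371. 140.] [ 0.7654 -0.1172  0.    ]
   mask 0.87 [376. 139.  48.  39.] 991 [ 0.7265 -0.1649  0.0143  0.7601 -0.1176  0.0277  0.7975 -0.0739  0.0334]
block 0.66 [332. 151.] [ 0.7409 -0.0239  0.    ]
   mask 0.74 [331. 146.  25.  34.] 359 [ 0.718  -0.0389  0.0008  0.7466 -0.019   0.0201  0.778   0.0021  0.0243]
```

```bash
cat > r.py <<'E'
from h import *
np.set_printoptions(precision=4,suppress=True)
for cam in("scene","top"):
    c=dict(np.load(f"{cam}0.npz"));P=cloud(c);x,y,z=P[...,0],P[...,1],P[...,2]
    def reg(n,x0,x1,y0,y1,z0,z1):
        m=(x>x0)&(x<x1)&(y>y0)&(y<y1)&(z>z0)&(z<z1)&(c["range_z"]>0);p=P[m].astype(np.float32)
        r=cv2.minAreaRect(p[:,:2]) if len(p)>3 else None
        print(cam,n,len(p),p.mean(0),'rect',r,'z',np.percentile(p[:,2],[5,50,95]), 'circ',cv2.minEnclosingCircle(p[:,:2]))
    reg('necktop',.53,.65,-.32,-.2,.046,.07)
    reg('nesttop',.5,.67,-.34,-.17,.024,.036)
    reg('handle',.42,.52,-.08,.1,.1,.13)
    reg('cover',.40,.62,-.09,.11,.065,.085)
    reg('tray',.47,.66,.17,.37,.012,.025)
a=[cv2.imread(f"pics/{k}0.png")[100:340,180:500] for k in("scene","top")]
cv2.imwrite("pics/v0.png",cv2.resize(np.vstack(a) if 0 else np.hstack(a),None,fx=1.25,fy=1.25))
E
python3 r.py
```

```text
Traceback (most recent call last):
  File "r.py", line 9, in <module>
    reg('necktop',.53,.65,-.32,-.2,.046,.07)
    ~~~^^^^^^^^^^^^^^^^^^^^^^^^^^^^^^^^^^^^^
  File "r.py", line 7, in reg
    r=cv2.minAreaRect(p[:,:2]) if len(p)>3 else None
      ~~~~~~~~~~~~~~~^^^^^^^^^
cv2.error: OpenCV(4.12.0) /io/opencv/modules/imgproc/src/convhull.cpp:143: error: (-215:Assertion failed) total >= 0 && (depth == CV_32F || depth == CV_32S) in function 'convexHull'
```

```bash
sed -i 's/p\[:,:2\]) if/np.ascontiguousarray(p[:,:2])) if/; s/Circle(p\[:,:2\])/Circle(np.ascontiguousarray(p[:,:2]))/' r.py; python3 r.py
```

```text
scene necktop 119 [ 0.5876 -0.2584  0.051 ] rect ((0.5861783027648926, -0.259916752576828), (0.036233555525541306, 0.03165141120553017), 49.820777893066406) z [0.0482 0.0511 0.0535] circ ((0.5859065055847168, -0.259392112493515), 0.01852106675505638)
scene nesttop 1140 [ 0.5898 -0.2549  0.0289] rect ((0.5863860845565796, -0.25923022627830505), (0.1150321289896965, 0.11076075583696365), 70.16851806640625) z [0.0258 0.029  0.0315] circ ((0.5868656635284424, -0.2586901783943176), 0.07630909979343414)
scene handle 169 [0.4673 0.0174 0.1127] rect ((0.4655187427997589, 0.015744619071483612), (0.08839689940214157, 0.010710926726460457), 85.94671630859375) z [0.1061 0.1137 0.1162] circ ((0.46728384494781494, 0.015619545243680477), 0.044443681836128235)
scene cover 3010 [0.5223 0.0169 0.0752] rect ((0.5180302262306213, 0.012816593050956726), (0.14082209765911102, 0.14796064794063568), 87.16390228271484) z [0.0723 0.0754 0.0775] circ ((0.5162253379821777, 0.014254845678806305), 0.0975874587893486)
scene tray 665 [0.5664 0.2723 0.017 ] rect ((0.5625438094139099, 0.2695821523666382), (0.13010174
[... 669 characters left out ...]
.1149] rect ((0.4651399552822113, 0.01326148584485054), (0.08638959378004074, 0.010005103424191475), 86.82179260253906) z [0.1115 0.1151 0.118 ] circ ((0.467926025390625, 0.013106778264045715), 0.04333500191569328)
top cover 4124 [0.5186 0.0114 0.0763] rect ((0.5174984335899353, 0.011490903794765472), (0.13995200395584106, 0.14531616866588593), 86.76535034179688) z [0.0733 0.0762 0.0792] circ ((0.5150684714317322, 0.011665147729218006), 0.0975489467382431)
top tray 561 [0.5556 0.2692 0.0176] rect ((0.5614874958992004, 0.2687447965145111), (0.13157327473163605, 0.12778034806251526), 88.25433349609375) z [0.0134 0.0178 0.0212] circ ((0.5615015625953674, 0.2681165933609009), 0.0906941369175911)
```

View pics/v0.png

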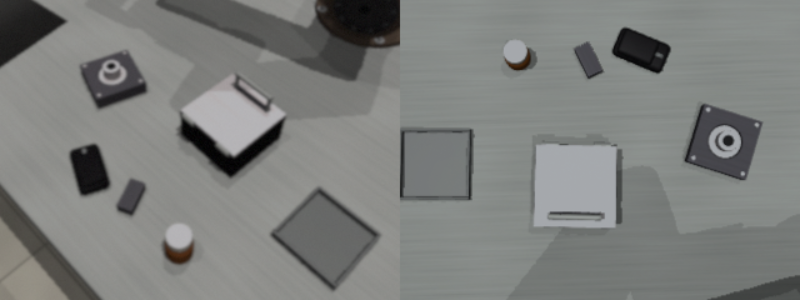

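The left half (scene) shows the nest and hub at (112,72), the case with its handle at (253,90), and the tray at (325,235). The top view on the right agrees with these. The measurements are consistent with each other: hub (0.5867, -0.2603), handle (0.466, 0.014), case yaw about -3.2°, tray (0.562, 0.269). I'll move to the hub now.

```bash
python3 -m creep '[[0,0,0,0.5,-0.17,0.15,0],[0,0,0,1,-0.34,0.3,0],[0,0,0,1,-0.34,0.3,0]]'
python3 -m creep '[[0,0,0,0.5,-0.17,0.15,0],[0,0,0,1,-0.34,0.3,0],[0,0,0,1,-0.34,0.3,0]]'
python3 -m creep '[[0,0,0,0.5,-0.17,0.15,0],[0,0,0,1,-0.34,0.3,0],[0,0,0,1,-0.34,0.3,0]]'
python3 -m creep '[[0,0,0,0.3,-0.1,0.0,0],[0,0,0,0.57,-0.2,0,0],[0,0,0,0.57,-0.2,0,0],[0,0,0,0.57,-0.2,0,0]]'
python3 - <<'E'
from h import *
s=arm.read_state();r=R.from_euler('xyz',s["ee_rot"]);d=np.array([.5867,-.2603,.040])-s["tool_pos"];print(r.inv().apply(d)/.12,s["joint_pos"])
E
```

```text
time_s: 2.28
tool_pos: [0.3511, -0.4809, 0.2024]
ee_rot: [-3.14, -0.0, 0.426]
ft_force: [-0.0, -0.8, -0.5]
gripper_width: 0.0856
gripper_force: 0.0
time_s: 2.65
tool_pos: [0.4435, -0.3951, 0.1665]
ee_rot: [-3.14, 0.0, 0.426]
ft_force: [-0.1, -0.3, -0.2]
gripper_width: 0.0858
gripper_force: 0.0
time_s: 3.02
tool_pos: [0.536, -0.3092, 0.1305]
ee_rot: [-3.141, 0.0, 0.426]
ft_force: [0.0, 0.1, -0.0]
gripper_width: 0.0857
gripper_force: 0.0
time_s: 3.52
tool_pos: [0.5864, -0.2621, 0.1316]
ee_rot: [3.141, 0.0, 0.422]
ft_force: [-0.5, 0.3, 0.1]
gripper_width: 0.0855
gripper_force: 0.0
[ 0.00888785 -0.01328288  0.76340813] [-5.23048433e-01  6.30870644e-01  1.61921542e+00 -4.77354633e-04
  8.91093646e-01  6.26156618e-01]
```

```bash
python3 -m creep '[[0,0,0,0.01,-0.01,0.3,0],[0,0,0,0.01,-0.01,0.55,0],[0,0,0,0.01,-0.01,0.68,0],[0,0,0,0.01,-0.01,0.75,0],[0,0,0,0.01,-0.01,0.76,0],[0,0,0,0.01,-0.01,0.76,0]]'
python3 -m creep '[[0,0,0,0,0,0,60],[0,0,0,0,0,0,100],[0,0,0,0,0,0,160],[0,0,0,0,0,0,200],[0,0,0,0,0,0,255],[0,0,0,0,0,0,255],[0,0,0,0,0,0,255],[0,0,0,0,0,0,255]]'
```

```text
time_s: 4.28
tool_pos: [0.588, -0.2594, 0.0409]
ee_rot: [3.141, -0.001, 0.423]
ft_force: [1.2, -0.3, -1.1]
gripper_width: 0.0853
gripper_force: 0.0
time_s: 5.28
tool_pos: [0.5879, -0.2592, 0.0407]
ee_rot: [3.141, -0.0, 0.423]
ft_force: [-0.6, 0.1, 5.1]
gripper_width: 0.0331
gripper_force: 59.4
```

```bash
python3 -m creep '[[0,0,0,0,0,-0.05,255],[0,0,0,0,0,-0.12,255],[0,0,0,0,0,-0.25,255],[0,0,0,0,0,-0.5,255],[0,0,0,0,0,-0.8,255],[0,0,0,0,0,-0.8,255]]'
python3 - <<'E'
from h import *
a=[]
for k in("scene","top"):
    c=arm.capture(k);a.append(c["color"][100:260,220:480] if k=="scene" else c["color"][130:290,340:600]);o=arm.outline_of(k,"hub")
    if o:
        m=o[0]["mask"]&(c["range_z"]>0);print(k,o[0]["score"],np.percentile(cloud(c)[m],[2,50,98],axis=0).round(3))
cv2.imwrite("pics/v1.png",cv2.resize(np.hstack(a),None,fx=1.5,fy=1.5))
print(arm.read_state()["gripper_width"])
E
```

```text
time_s: 6.02
tool_pos: [0.5887, -0.2596, 0.1397]
ee_rot: [3.137, -0.003, 0.423]
ft_force: [-0.1, -0.3, -2.5]
gripper_width: 0.0335
gripper_force: 59.8
scene 0.69 [[ 0.57  -0.276  0.119]
 [ 0.597 -0.25   0.129]
 [ 0.615 -0.23   0.152]]
0.03315759954656238
```

View pics/v1.png

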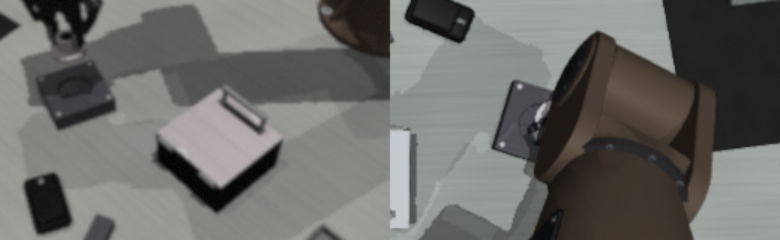

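The scene view shows the hub hanging upright in the jaws at (68,45) and the cavity empty. I'll carry it to the tray.

```bash
python3 -m creep '[[0,0,0,0.05,-0.1,-0.1,255],[0,0,0,0.14,-0.35,-0.25,255],[0,0,0,0.23,-0.6,-0.3,255],[0,0,0,0.32,-0.82,-0.3,255]]'
python3 -m creep '[[0,0,0,0.11,-0.27,0,255],[0,0,0,0.21,-0.55,0,255],[0,0,0,0.32,-0.82,0,255]]'
python3 -m creep '[[0,0,0,0.11,-0.27,0,255],[0,0,0,0.21,-0.55,0,255],[0,0,0,0.32,-0.82,0,255]]'
python3 -m creep '[[0,0,0,0.11,-0.27,0,255],[0,0,0,0.21,-0.55,0,255],[0,0,0,0.32,-0.82,0,255]]'
python3 -m creep '[[0,0,0,0.1,-0.25,0,255],[0,0,0,0.19,-0.5,0,255],[0,0,0,0.27,-0.7,0,255],[0,0,0,0.32,-0.82,0,255],[0,0,0,0.32,-0.82,0,255],[0,0,0,0.32,-0.82,0,255]]'
python3 - <<'E'
from h import *
s=arm.read_state();r=R.from_euler('xyz',s["ee_rot"]);d=np.array([.562,.269,.0257])-s["tool_pos"];print(r.inv().apply(d)/.12,s["joint_pos"])
E
```

```text
time_s: 6.72
tool_pos: [0.5822, -0.1518, 0.173]
ee_rot: [3.141, -0.0, 0.423]
ft_force: [-0.4, -0.5, -1.6]
gripper_width: 0.0328
gripper_force: 59.9
time_s: 7.1
tool_pos: [0.5765, -0.0462, 0.1723]
ee_rot: [-3.141, 0.0, 0.423]
ft_force: [-0.2, 0.1, -1.9]
gripper_width: 0.0335
gripper_force: 59.9
time_s: 7.48
tool_pos: [0.571, 0.0593, 0.1723]
ee_rot: [-3.141, 0.0, 0.423]
ft_force: [0.4, -0.2, -0.9]
gripper_width: 0.0335
gripper_force: 59.9
time_s: 7.85
tool_pos: [0.5655, 0.1647, 0.1723]
ee_rot: [-3.141, 0.0, 0.423]
ft_force: [-0.6, 0.7, -2.1]
gripper_width: 0.0329
gripper_force: 59.9
time_s: 8.6
tool_pos: [0.5608, 0.2678, 0.1721]
ee_rot: [3.141, 0.0, 0.423]
ft_force: [0.4, 0.1, -0.9]
gripper_width: 0.0333
gripper_force: 59.9
[ 0.01368927 -0.0057073   1.21961851] [ 3.39293538e-01  5.56828564e-01  1.63952900e+00 -3.14031193e-04
  9.45606323e-01  1.48771019e+00]
```

Lowering now: 0.1464 m in total. I'll stop about 5 mm above the floor, then creep down and watch the force.

```bash
python3 -m creep '[[0,0,0,0,0,0.25,255],[0,0,0,0,0,0.5,255],[0,0,0,0,0,0.75,255],[0,0,0,0,0,0.95,255],[0,0,0,0,0,1,255],[0,0,0,0,0,1,255]]'
python3 -m creep '[[0,0,0,0,0,0.08,255],[0,0,0,0,0,0.14,255],[0,0,0,0,0,0.17,255],[0,0,0,0,0,0.18,255],[0,0,0,0,0,0.18,255]]'
python3 -m creep '[[0,0,0,0,0,0.01,255],[0,0,0,0,0,0.02,255],[0,0,0,0,0,0.02,255]]'
```

```text
time_s: 9.35
tool_pos: [0.5612, 0.2679, 0.0524]
ee_rot: [3.141, 0.0, 0.422]
ft_force: [0.4, 0.5, -1.2]
gripper_width: 0.0332
gripper_force: 59.9
time_s: 9.98
tool_pos: [0.5609, 0.2684, 0.0305]
ee_rot: [3.141, -0.0, 0.423]
ft_force: [0.2, -0.5, -1.2]
gripper_width: 0.0332
gripper_force: 59.9
time_s: 10.35
tool_pos: [0.5609, 0.2683, 0.028]
ee_rot: [3.141, 0.0, 0.423]
ft_force: [0.1, 0.9, -1.5]
gripper_width: 0.033
gripper_force: 59.9
```

```bash
python3 -m creep '[[0,0,0,0,0,0.01,255],[0,0,0,0,0,0.01,255]]'
python3 -m creep '[[0,0,0,0,0,0.01,255],[0,0,0,0,0,0.01,255]]'
```

```text
time_s: 10.6
tool_pos: [0.5609, 0.2683, 0.0268]
ee_rot: [3.142, 0.0, 0.423]
ft_force: [0.0, -0.2, -1.4]
gripper_width: 0.0333
gripper_force: 59.9
time_s: 10.85
tool_pos: [0.561, 0.2684, 0.0258]
ee_rot: [3.141, -0.0, 0.423]
ft_force: [-0.1, 0.2, 0.5]
gripper_width: 0.033
gripper_force: 60.2
```

```bash
python3 -m creep '[[0,0,0,0,0,0.006,255],[0,0,0,0,0,0.006,255]]'
```

```text
time_s: 11.1
tool_pos: [0.561, 0.2684, 0.0257]
ee_rot: [3.141, -0.0, 0.423]
ft_force: [-3.0, -1.6, 7.4]
gripper_width: 0.0332
gripper_force: 60.8
```

```bash
python3 -m creep '[[0,0,0,0,0,0,120],[0,0,0,0,0,0,80],[0,0,0,0,0,0,60],[0,0,0,0,0,0,60],[0,0,0,0,0,0,60]]'
python3 -m creep '[[0,0,0,0,0,-0.1,60],[0,0,0,0,0,-0.3,60],[0,0,0,0,0,-0.6,40],[0,0,0,0,0,-1,0],[0,0,0,0,0,-1,0]]'
python3 -m creep '[[0,0,-0.2,0,0,-0.4,0],[0,0,-0.4,-0.2,0.3,-0.4,0],[0,0,-0.6,-0.4,0.6,-0.4,0],[0,0,-0.8,-0.5,0.9,-0.4,0],[0,0,-1,-0.5,1,-0.4,0],[0,0,-1,-0.5,1,-0.4,0]]'
cat > q.py <<'E'
from h import *
np.set_printoptions(precision=4,suppress=True)
a=[]
for k in("scene","top"):
    c=arm.capture(k);a.append(c["color"][100:340,180:500]);o=arm.outline_of(k,"hub");l=arm.landmark_of(k,"hub")
    if l: print(l[0]["score"],atz(c,l[0]["uv"],.005))
    P=cloud(c)
    m=(abs(P[...,0]-.562)<.055)&(abs(P[...,1]-.269)<.055)&(P[...,2]>.028)&(P[...,2]<.06);p=P[m]
    if len(p)>3:print(k,len(p),p.mean(0),np.percentile(p,[2,98],axis=0).ravel())
cv2.imwrite("pics/v2.png",cv2.resize(np.hstack(a),None,fx=1.25,fy=1.25))
s=arm.read_state();r=R.from_euler('xyz',s["ee_rot"])
print(s["ee_rot"],s["tool_pos"])
t=R.from_euler('xyz',[np.pi,0,1.515])
print('turn',(r.inv()*t).as_rotvec()/(np.pi/4),'shift to above',r.inv().apply(np.array([.4655,.0138,.18])-s["tool_pos"])/.12)
E
python3 q.py
```

```text
time_s: 11.72
tool_pos: [0.5609, 0.2684, 0.0249]
ee_rot: [3.142, 0.0, 0.423]
ft_force: [0.2, 0.5, -0.0]
gripper_width: 0.0652
gripper_force: 0.0
time_s: 12.35
tool_pos: [0.5623, 0.2689, 0.1494]
ee_rot: [3.141, -0.007, 0.423]
ft_force: [0.0, -1.2, -0.8]
gripper_width: 0.0854
gripper_force: 0.0
time_s: 13.1
tool_pos: [0.5554, 0.1335, 0.1927]
ee_rot: [-3.141, 0.0, 1.206]
ft_force: [-0.2, 0.6, -0.4]
gripper_width: 0.0849
gripper_force: 0.0
0.8 [0.5602 0.2665 0.005 ]
scene 251 [0.5608 0.2693 0.0362] [0.5434 0.2533 0.0291 0.5761 0.2852 0.0391]
[-3.1415  0.0001  1.2076] [0.5552 0.135  0.1929]
turn [-0.0002  0.0002 -0.3914] shift to above [-1.2093 -0.3401  0.1073]
```

View pics/v2.png

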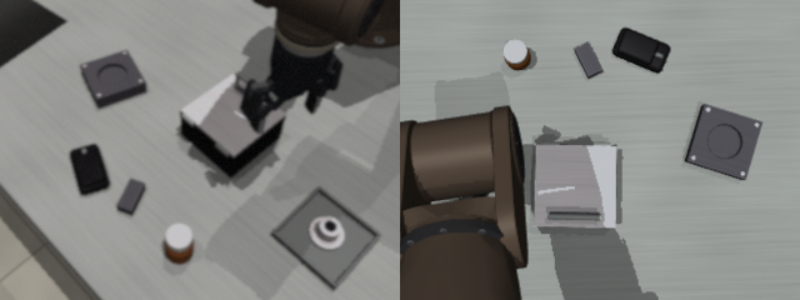

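The scene view shows the hub upright, flange down, in the middle of the tray at (327,232). The nest is empty and the bystanders haven't moved. Next is the cover handle.

```bash
python3 -m creep '[[0,0,-0.1,-0.25,-0.07,0,0],[0,0,-0.2,-0.5,-0.14,0,0],[0,0,-0.3,-0.75,-0.21,0,0],[0,0,-0.39,-0.95,-0.27,0,0],[0,0,-0.39,-1,-0.28,0,0],[0,0,-0.39,-1,-0.28,0,0]]'
python3 - <<'E'
from h import *
np.set_printoptions(precision=4,suppress=True)
c=arm.capture("scene");P=cloud(c)
s=arm.read_state();r=R.from_euler('xyz',s["ee_rot"]);t=R.from_euler('xyz',[np.pi,0,1.515])
print('turn',(r.inv()*t).as_rotvec()/(np.pi/4),'shift',r.inv().apply(np.array([.4655,.0138,.100])-s["tool_pos"])/.12,s["joint_pos"])
E
```

```text
time_s: 14.15
tool_pos: [0.4818, 0.0342, 0.1931]
ee_rot: [3.141, 0.0, 1.512]
ft_force: [0.6, -0.2, 0.9]
gripper_width: 0.0854
gripper_force: 0.0
turn [ 0.0006  0.     -0.0023] shift [-0.1798 -0.1274  0.7754] [-0.0654  0.3519  1.9529 -0.      0.8363 -0.0078]
```

```bash
python3 -m creep '[[0,0,0,-0.1,-0.08,0.1,0],[0,0,0,-0.18,-0.13,0.25,0],[0,0,0,-0.18,-0.13,0.5,0],[0,0,0,-0.18,-0.13,0.68,0],[0,0,0,-0.18,-0.13,0.77,0],[0,0,0,-0.18,-0.13,0.77,0]]'
python3 -m creep '[[0,0,0,0,0,0,80],[0,0,0,0,0,0,140],[0,0,0,0,0,0,180],[0,0,0,0,0,0,200],[0,0,0,0,0,0,210]]'
python3 - <<'E'
from h import *
s=arm.read_state();print(s["gripper_width"],s["tool_pos"],s["ft_force"])
c=arm.capture("scene");cv2.imwrite("pics/v3.png",cv2.resize(c["color"][100:250,290:490],None,fx=3,fy=3))
E
```

```text
time_s: 14.95
tool_pos: [0.4648, 0.0137, 0.1002]
ee_rot: [-3.141, 0.0, 1.515]
ft_force: [-0.3, 0.2, -0.8]
gripper_width: 0.0855
gripper_force: 0.0
time_s: 15.58
tool_pos: [0.4647, 0.0133, 0.1006]
ee_rot: [3.141, 0.0, 1.514]
ft_force: [-0.6, -0.3, -0.1]
gripper_width: 0.0153
gripper_force: 0.0
0.015332934931507532 [0.46469638 0.01330395 0.100647  ] [-0.6218652  -0.29046903 -0.09296963]
```

View pics/v3.png

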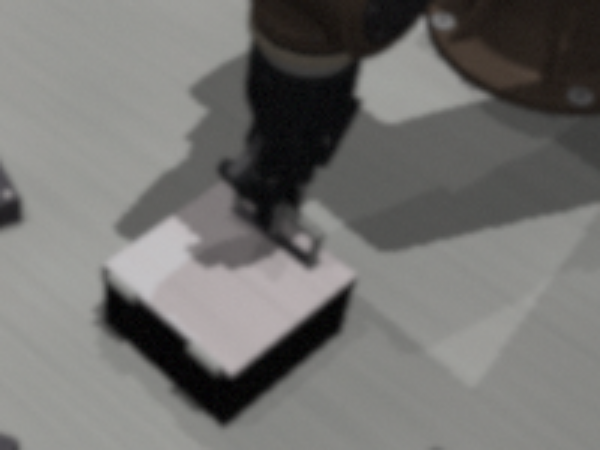

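The bar runs through the jaws and its end shows at (305,245). I'll close on it.

```bash
python3 -m creep '[[0,0,0,0,0,0,225],[0,0,0,0,0,0,240],[0,0,0,0,0,0,255],[0,0,0,0,0,0,255],[0,0,0,0,0,0,255]]'
python3 - <<'E'
from h import *
s=arm.read_state();x0,z0=-.120,.041-.0105
for d in np.arange(4.5,45.1,4.5):
    t=np.radians(d);c,n=np.cos(t),np.sin(t)
    print(round(d/45,2),'ty',round((x0*c+z0*n-x0)/.12,3),'tz',round(-(-x0*n+z0*c-z0)/.12,3))
E
```

```text
time_s: 16.25
tool_pos: [0.4657, 0.0132, 0.1007]
ee_rot: [3.139, 0.0, 1.515]
ft_force: [4.7, 0.9, -1.2]
gripper_width: 0.0079
gripper_force: 58.4
0.1 ty 0.023 tz -0.078
0.2 ty 0.052 tz -0.153
0.3 ty 0.087 tz -0.226
0.4 ty 0.127 tz -0.297
0.5 ty 0.173 tz -0.363
0.6 ty 0.224 tz -0.426
0.7 ty 0.28 tz -0.485
0.8 ty 0.34 tz -0.539
0.9 ty 0.405 tz -0.589
1.0 ty 0.473 tz -0.633
```

```bash
python3 -m creep '[[0.05,0,0,0,0.011,-0.04,255],[0.1,0,0,0,0.023,-0.078,255],[0.2,0,0,0,0.052,-0.153,255],[0.3,0,0,0,0.087,-0.226,255],[0.4,0,0,0,0.127,-0.297,255],[0.4,0,0,0,0.127,-0.297,255],[0.4,0,0,0,0.127,-0.297,255]]'
python3 -c "
from bench import arm
print(arm.read_state()['joint_pos'])"
```

```text
time_s: 17.12
tool_pos: [0.4804, 0.0125, 0.1355]
ee_rot: [-2.831, 0.0, 1.514]
ft_force: [7.2, 0.7, -9.9]
gripper_width: 0.0076
gripper_force: 59.3
[-0.10401638  0.54052745  1.84667121 -0.01673217  1.06512958 -0.03731498]
```

```bash
python3 -m creep '[[0.1,0,0,0,0.023,-0.078,255],[0.2,0,0,0,0.052,-0.153,255],[0.3,0,0,0,0.087,-0.226,255],[0.4,0,0,0,0.127,-0.297,255],[0.5,0,0,0,0.173,-0.363,255],[0.6,0,0,0,0.224,-0.426,255],[0.6,0,0,0,0.224,-0.426,255],[0.6,0,0,0,0.224,-0.426,255],[0.6,0,0,0,0.224,-0.426,255]]'
cat > a.py <<'E'
from h import *
np.set_printoptions(precision=4,suppress=True)
s=arm.read_state();print(s["tool_pos"],s["ee_rot"],s["ft_force"],s["gripper_width"])
g=s["tool_pos"]-.0105*R.from_euler('xyz',s["ee_rot"]).apply([0,0,1])
ex=np.array([np.cos(.055),-np.sin(.055)]);hx=np.array([.5175,.0118])@ex+.07
dx=hx-g[:2]@ex;dz=g[2]-.07
print('from TCP: deg',np.degrees(np.arctan2(dz,dx)-np.arctan2(.041,.120)),'radius',np.hypot(dx,dz),np.hypot(.041,.12))
a=[]
for k in("scene","top"):
    c=arm.capture(k);a.append(c["color"][60:320,240:500]);P=cloud(c)[c["range_z"]>0]
    q=P[:,:2]-np.array([.5175,.0118]);u=q@ex;v=q@[-ex[1],ex[0]]
    best=None;D=(0.07-u);Z=P[:,2]-.07
    sel=(abs(v)<.068)&(D>-.01)&(D<.14)&(Z>.015)
    for th in np.arange(35,55,.25):
        t=np.radians(th);along=D*np.cos(t)+Z*np.sin(t);off=-D*np.sin(t)+Z*np.cos(t)
        for o in(.006,0):
            n=(sel&(abs(off-o)<.002)&(along>.01)&(along<.138)).sum()
            if best is None or n>best[0]:best=(n,th,o)
    t=np.radians(best[1]);along=D*np.cos(t)+Z*np.sin(t);off=-D*np.sin(t)+Z*np.cos(t)
    m=sel&(abs(off-best[2])<.004)&(along>.01)&(along<.138)
    f=np.polyfit(along[m],off[m],1);f=np.polyfit(along[m],off[m],1)
    print(k,best,'refined deg',best[1]+np.degrees(np.arctan(f[0])),m.sum(),f)
cv2.imwrite("pics/v4.png",cv2.resize(np.hstack(a),None,fx=1.5,fy=1.5))
E
python3 a.py
```

```text
time_s: 18.25
tool_pos: [0.521, 0.0104, 0.176]
ee_rot: [-2.359, -0.0, 1.514]
ft_force: [1.6, 4.2, -10.6]
gripper_width: 0.008
gripper_force: 60.3
[0.521  0.0104 0.176 ] [-2.3587 -0.0003  1.5144] [  1.5692   4.1605 -10.5791] 0.00799294298099363
from TCP: deg 43.65516695401281 radius 0.12790323762203196 0.12681088281373962
scene (np.int64(1588), np.float64(42.75), 0.006) refined deg 44.009632067682915 2028 [0.022  0.0039]Traceback (most recent call last):
  File "a.py", line 21, in <module>
    f=np.polyfit(along[m],off[m],1);f=np.polyfit(along[m],off[m],1)
    raise TypeError("expected non-empty vector for x")
TypeError: expected non-empty vector for x
```

```bash
python3 - <<'E'
s=open('a.py').read()
i=s.index("    best=None");j=s.index("cv2.imwrite")
s=s[:i]+'''    D=.07-u;Z=P[:,2]-.07
    t=np.radians(44.5)
    for it in range(15):
        al=D*np.cos(t)+Z*np.sin(t);off=-D*np.sin(t)+Z*np.cos(t)
        o=off0 if it else .006
        m=(abs(v)<.066)&(al>.012)&(al<.136)&(abs(off-o)<(.005 if it<8 else .004))
        if m.sum()<50: break
        f=np.polyfit(al[m],off[m],1);t+=np.arctan(f[0]);off0=np.median(off[m])
    print(k,m.sum(),'deg',np.degrees(t))
'''+s[j:]
open('a.py','w').write(s)
E
python3 a.py
```

```text
[0.5212 0.0104 0.1761] [-2.3581 -0.0003  1.5144] [  3.2563   4.9124 -11.4968] 0.007523083147023643
from TCP: deg 43.756590029518996 radius 0.12790742247801848 0.12681088281373962
scene 2087 deg 44.15517552345976
top 0 deg 44.5
```

View pics/v4.png

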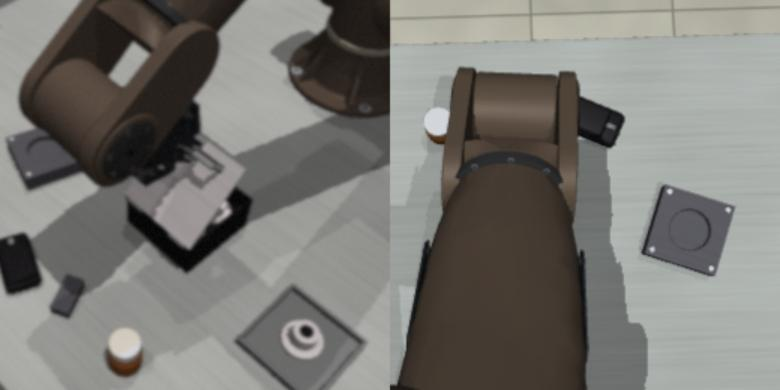

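The scene view shows the jaws holding the handle at (200,155) with the cover well open, and the hub still upright in the tray at (303,338). The bystanders are untouched. Both measurements put the angle at about 44°, so I'll add 1°.

```bash
python3 -m creep '[[0.01,0,0,0,0.003,-0.01,255],[0.022,0,0,0,0.005,-0.018,255],[0.022,0,0,0,0.005,-0.018,255],[0.022,0,0,0,0.005,-0.018,255],[0.022,0,0,0,0.005,-0.018,255],[0.022,0,0,0,0.005,-0.018,255]]'; python3 a.py
```

```text
time_s: 19.2
tool_pos: [0.5232, 0.0102, 0.1773]
ee_rot: [-2.34, -0.0, 1.514]
ft_force: [2.6, 5.1, -9.9]
gripper_width: 0.0076
gripper_force: 60.4
[0.5232 0.0102 0.1773] [-2.3404 -0.0003  1.5145] [ 2.6026  5.0914 -9.9469] 0.007580918212682275
from TCP: deg 44.82097066933501 radius 0.12788386488828973 0.12681088281373962
scene 2068 deg 45.232130396916425
top 0 deg 44.5
```

The cover is at 45° by both measures, steady and held, so I'm handing the job in.

```bash
python3 -c "
from bench import arm
print(arm.job_done())"
```

```text
the job is handed in; nothing more can be done
None
```

The hub is upright, flange down, in the tray and released; the arm is holding the case cover open at about 45° (44.8–45.2° measured), the jar, mouse and block were left alone, and the job was handed in at about 19 s.

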